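# Show the learner the praline cavity that was missed

### The job

Each cavity of the brown praline mould should have a hazelnut in it, but one was missed. Show the learner: point from straight above at the empty cavity, your fingertips one to four centimetres over it, and stay there for two seconds, then point in the same way at the middle of the bowl of hazelnuts for two seconds, and finally lift the hand at least 20 cm clear of the table. Touch nothing at all, and do not dip low over any other cavity or bowl on the way.

Things in the scene. Friction and masses are not known exactly. Their poses are not given: they have to be found in the camera images.
- mould: dark brown silicone praline mould lying on the table, cannot be shifted: 130 (its x) by 206 (its y) by 22 mm high, with 15 round cavities 30 mm wide and 18 mm deep in 3 columns along x and 5 rows along y, 38 mm from centre to centre. Origin at the centre of its underside on the table, z up. Fourteen cavities hold one golden-brown hazelnut, 17 mm thick, stuck in a thin chocolate shell, its top just below the mould's top face.
- empty_cavity (a point): the one cavity without a nut: the centre of its mouth, level with the mould's top face (22 mm above the table), z up. To point at it, the fingertips stay 10 to 40 mm above this point and within about 10 mm of it sideways; the neighbouring cavities are 38 mm away.
- hazelnuts: white ceramic prep bowl, 112 mm across the rim, 50 mm high, standing loose on the table, filled almost level with the rim with round golden-brown hazelnuts; origin at the centre of its underside, on the table.
- hazelnuts_rim (a point): centre of the mouth of the hazelnut bowl, level with its rim, 50 mm above the table, z up. To point at the bowl, the fingertips stay 10 to 40 mm above this point and within about 25 mm of it sideways.
- almonds: white ceramic prep bowl, 112 mm across the rim, 50 mm high, standing loose on the table, filled almost level with the rim with long ivory blanched almonds; origin at the centre of its underside. Not to be pointed at.
- cranberries: white ceramic prep bowl, 112 mm across the rim, 50 mm high, standing loose on the table, filled almost level with the rim with small dark red dried cranberries; origin at the centre of its underside. Not to be pointed at.
- tumbler: empty clear glass tumbler, 72 mm across, 95 mm high, standing loose; origin at the centre of its underside. To be left alone.
- spatula: loose spatula lying flat along its x: wooden handle 14 mm thick and orange silicone blade 52 mm wide, 280 mm long in all; origin on its underside 137 mm from the handle's end. To be left alone.
Things that resemble listed ones, but are neither listed nor needed, are in the scene too. Leave any green or purple look-alike of the hazelnuts alone.

How it is judged:
By the outcome, as a careful person would: the job done as asked, in the order asked, and still so for the second after the job is handed in, with the robot touching nothing.
It also fails if it takes over 45 s, if anything falls off the work surface, if the arm or the gripper's body presses on something with over 40 N, if the wrist force passes 120 N, or if a joint passes its speed limit or range.

### The arm

A 7-joint arm with a two-finger parallel gripper is mounted at the origin on the work surface. World frame = base frame: x ahead of the robot, y to its left, z up, the work surface at z = 0. Lengths are in m, angles in rad, forces in N, time in s.
With the tool pointing down it reaches from about 0.425 to 0.825 m from the base axis. Payload 3.6 kg.
Tool frame: the origin (TCP) lies midway between the tips of the shut fingers; the grasp point (between the pads) lies manip.pinch_z behind it (manip.pinch_z is the distance from the TCP to the grasp point, in m); z points along the fingers, y is the line along which they close (so a half turn about z gives the same grasp; the last joint's range is limited). The gripper opens to 93 mm and grips with 3 to 60 N. Pads are 15 mm wide; open, the fingers measure 128 mm over their backs; the gripper's body (75 mm by 188 mm) begins 65 mm behind the grasp point.
Start: joints at [-1.246, 0.615, -0.013, 1.423, 0.008, 1.103, -0.04], TCP at [0.223, 0.61, 0.219] pointing down, gripper open.
Joint ranges: [-3.12, 3.12], [-0.3, 2.06], [-1.34, 1.32], [0.26, 2.42], [-1.36, 4.5], [0.01, 1.98], [-2.84, 2.84]. Speed limits (rad/s): [2.79, 2.79, 3.14, 3.14, 3.14, 3.14, 3.14].

### API

Orientations are given as a unit quaternion [x, y, z, w].
In Python, from workcell import readout, capture, camera_info, hand_in, manip gives the robot as it stands.
- The arm moves only by the tool drive_tool, never from a script. Its argument "series" is a list of rows, each an object of numbers: "dx", "dy", "dz": the shift along the world's x, y, z in m; "ax", "ay", "az": the turn, a rotation vector about the world's x, y, z in rad; "jaw": the opening, from 0 (shut) to 1 (fully open). A call has 1 to 5 rows; each row is the pose to reach, as a shift and turn from the pose commanded when the call began; what a row does not reach only later rows make up. A row lasts 1/10 s, in which the tool goes at most 50 mm and 8.59 degrees, less where a joint would pass 70% of its speed; a pose out of reach is approached as far as the arm can. A call with a gripper value outside its range is refused whole. The fingers move at their own pace and stop on an object; the grip force is fixed at half the most. Time passes only in rows, so rows that repeat a pose let the fingers close. It gives the time, the measured TCP pose, the force, the opening and the grip force at its end, in the units of the state.
- readout.state(): the state, without advancing time (a new reading comes with each control period).
- capture(name): name is "scene" or "top" or "wrist"; returns (picture, depth): 420x560x3 uint8, red, green, blue; 420x560 float32, m along the optical axis (not along the pixel's ray), 0 where there is no reading.
- camera_info(name): a dict with "camera_matrix" (3x3 intrinsics, pixels), "T" (4x4, takes a point from camera to world coordinates). Camera axes: x right, y down, z forward; pixel columns grow to the right and rows downward; lengths in m; the calibration is good to about 2 mm. The wrist camera is an equidistant fisheye: a pixel r from the principal point sees the ray r / f radians off the axis. A picture is of the moment at which its call begins: read the wrist's pose just before it. camera_info takes no time and is no camera call; for the wrist camera it gives the pose at the moment of the call.
- hand_in(): hands the job in; it is judged then, once.
The state is a dict: "t": time; "q": joint angles; "qd": joint speeds; "joint_torque": joint torques, N m; "tool_pos": TCP position; "tool_rot": TCP orientation; "ft_force": force on the tool from outside, world axes, zero at the start; "ft_torque": the same for the moment, N m; "opening": finger opening in m; "gripper_force": force on a finger pad.
Only numpy, scipy, OpenCV 4.12 (cv2) and the standard library are available. Lean on these libraries where they do the work, as an engineer would, in place of code of your own. Each camera call takes 0.05 s, during which the arm holds its last target. There are 200 camera calls.

## Working session

There is one attempt and no reset: what is moved stays moved. The work goes in short steps, Python scripts to look and compute and a tool call to move; the robot and the scene stay as the last step left them, time stands still between calls to the robot, and variables do not carry over. Pictures are saved under pics/ and viewed, at most 10 in all, crops included, and the job is handed in when it is done.

Besides the shell and the picture viewer there is one more tool, called in YAML: its name, and indented under it one key for each argument. drive_tool: Moves the arm, as the interface text tells. Its arguments: {"type":"object","properties":{"series":{"type":"array","items":{"type":"object","properties":{"dx":{"type":"number"},"dy":{"type":"number"},"dz":{"type":"number"},"ax":{"type":"number"},"ay":{"type":"number"},"az":{"type":"number"},"jaw":{"type":"number"}}}}},"required":["series"]}

```bash
mkdir -p pics
python3 - <<'E'
from workcell import *
import cv2,numpy as np
for n in("top","scene"):
    p,d=capture(n); cv2.imwrite(f"pics/{n}.png",p[:,:,::-1]); np.save(f"pics/{n}.npy",d)
    i=camera_info(n); print(n,i["camera_matrix"],np.round(i["T"],3))
s=readout.state(); print(s["t"],s["tool_pos"],s["tool_rot"],s["opening"],manip.pinch_z)
E
```

```text
top [[501.26253047   0.         280.98665361]
 [  0.         501.26253047 212.25893163]
 [  0.           0.           1.        ]] [[-0.02  -0.982  0.19   0.201]
 [-1.     0.018 -0.01   0.027]
 [ 0.006 -0.19  -0.982  1.333]
 [ 0.     0.     0.     1.   ]]
scene [[443.79032107   0.         290.62028554]
 [  0.         443.79032107 210.92855134]
 [  0.           0.           1.        ]] [[-0.146  0.813 -0.563  1.172]
 [ 0.989  0.122 -0.08   0.109]
 [ 0.004 -0.569 -0.822  1.147]
 [ 0.     0.     0.     1.   ]]
0.1 [0.22311293 0.60975531 0.21757941] [ 1.74480309e-01  9.84659977e-01 -1.14648427e-03 -1.90031034e-04] 0.09299618215026367 0.0188
```

View pics/top.png

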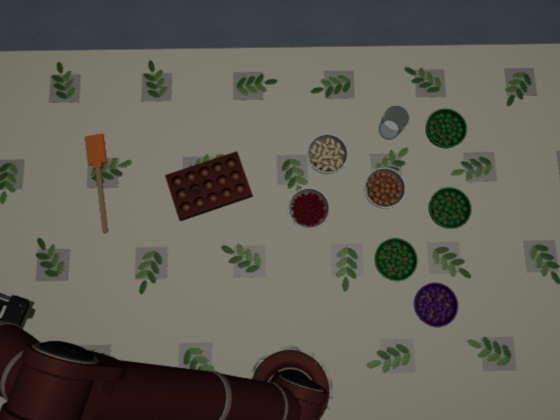

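View pics/scene.png

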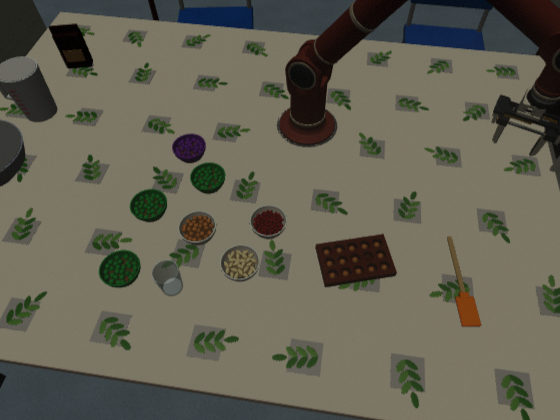

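The top view shows the mould at about (209,186), hazelnuts at (385,188), almonds at (327,155), cranberries at (309,208) and the tumbler at (393,122). I'll enlarge the mould in both views.

```bash
cat > h.py <<'E'
import numpy as np
from workcell import camera_info
def plane(n,u,v,z):
    i=camera_info(n);K=i["camera_matrix"];T=i["T"]
    r=T[:3,:3]@np.linalg.solve(K,[u,v,1]);return T[:3,3]+r*(z-T[2,3])/r[2]
E
python3 - <<'E'
import cv2,numpy as np
a=cv2.imread("pics/top.png")[145:225,160:260]; b=cv2.imread("pics/scene.png")[228:292,310:400]
f=lambda x:np.clip(cv2.resize(x,(560,430),interpolation=cv2.INTER_CUBIC).astype(float)*2.2,0,255)
a=np.clip(cv2.resize(a,None,fx=7,fy=7,interpolation=cv2.INTER_CUBIC)*2.2,0,255)
b=np.clip(cv2.resize(b,None,fx=7,fy=7,interpolation=cv2.INTER_CUBIC)*2.2,0,255)
cv2.imwrite("pics/a.png",a);cv2.imwrite("pics/b.png",b)
from h import plane
for n,u,v,z in[("top",209,186,.022),("scene",356,259,.022),("top",385,187.5,.05),("scene",198,227,.05),("top",327,154,.05),("top",309,208,.05),("top",393,122,.05)]: print(n,plane(n,u,v,z).round(3))
E
```

```text
top [0.53  0.207 0.022]
scene [0.539 0.209 0.022]
top [ 0.51  -0.261  0.05 ]
scene [ 0.517 -0.258  0.05 ]
top [ 0.605 -0.111  0.05 ]
top [ 0.459 -0.059  0.05 ]
top [ 0.692 -0.293  0.05 ][ WARN:0@0.088] global loadsave.cpp:1063 imwrite_ Unsupported depth image for selected encoder is fallbacked to CV_8U.
```

View pics/a.png

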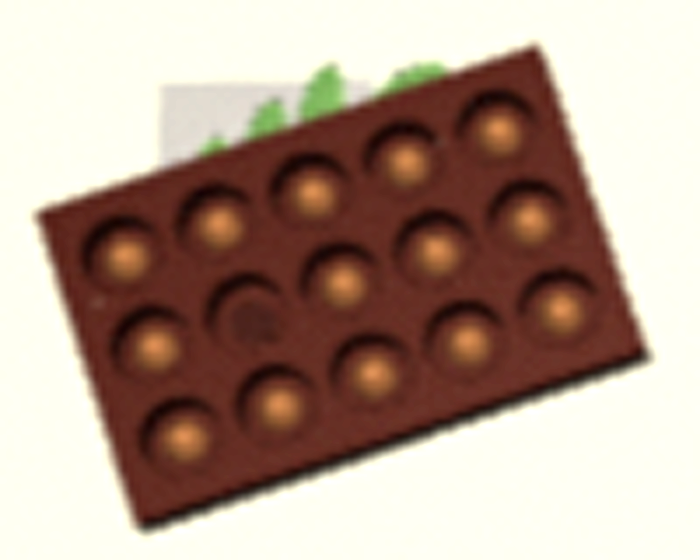

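View pics/b.png

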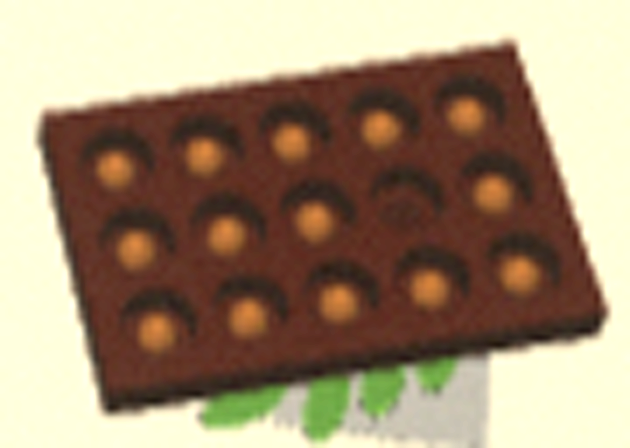

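The empty cavity is the second from the left in the middle row: crop a (247,314), crop b about (405,203). Both views agree on which one it is.

Run:
```python
import cv2,numpy as np
from h import plane
from workcell import *
cs={"top":(160,145,[(38,213),(540,45),(650,355),(142,525)],(247,314)),"scene":(310,228,[(606,315),(107,405),(42,115),(515,42)],(405,203))}
P=np.float32
for n,(x0,y0,c,e) in cs.items():
    w=[plane(n,x0+(u+.5)/7-.5,y0+(v+.5)/7-.5,.022)[:2] for u,v in c]
    # corners order: far-left, far-right, near-right, near-left -> mould x,y
    H=cv2.getPerspectiveTransform(P([(.065,.103),(.065,-.103),(-.065,-.103),(-.065,.103)]),P(w))
    print(n,np.round(w,3).tolist(),cv2.perspectiveTransform(P([[(0,.038),(0,0)]]),H).round(4).tolist(),plane(n,x0+(e[0]+.5)/7-.5,y0+(e[1]+.5)/7-.5,.022).round(4))
for n in("top","scene"):
    d=np.load(f"pics/{n}.npy");i=camera_info(n);K=i["camera_matrix"];T=i["T"]
    v,u=np.mgrid[:420,:560]; X=np.stack([(u-K[0,2])/K[0,0]*d,(v-K[1,2])/K[1,1]*d,d],-1)@T[:3,:3].T+T[:3,3]
    for nm,c,lo in(("mould",(.532,.208),.016),("haz",(.513,-.26),.035)):
        m=(np.hypot(*(np.moveaxis(X[...,:2]-c,-1,0)))<(.14 if nm=="mould" else .075))&(d>0)&(X[...,2]>lo)&(X[...,2]<.08)
        print(n,nm,cv2.minAreaRect(P(X[m][:,:2])),np.median(X[m][:,2]))
```

```text
top [[0.563, 0.326], [0.627, 0.132], [0.502, 0.09], [0.44, 0.283]] [[[0.5206999778747559, 0.24379999935626984], [0.5324000120162964, 0.20819999277591705]]] [0.521  0.2445 0.022 ]
scene [[0.566, 0.324], [0.635, 0.129], [0.507, 0.089], [0.442, 0.284]] [[[0.5245000123977661, 0.24320000410079956], [0.536899983882904, 0.20739999413490295]]] [0.5266 0.2411 0.022 ]
top mould ((0.5329862236976624, 0.21077381074428558), (0.13238196074962616, 0.20647819340229034), 18.314960479736328) 0.021503718600312416
top haz ((0.51102215051651, -0.2587822377681732), (0.10954296588897705, 0.10841204226016998), 78.7398452758789) 0.041640101851629474
scene mould ((0.5343120098114014, 0.20618954300880432), (0.13427647948265076, 0.20782281458377838), 18.617155075073242) 0.021511821804807374
scene haz ((0.5129396915435791, -0.2635607123374939), (0.11184030771255493, 0.10933976620435715), 18.684043884277344) 0.043147958461516644
```

drive_tool:
  series:
    - {"dx": 0.02, "dy": -0.025, "dz": 0.0, "jaw": 0}
    - {"dx": 0.05, "dy": -0.06, "dz": 0.0, "jaw": 0}
    - {"dx": 0.08, "dy": -0.1, "dz": 0.0, "jaw": 0}
    - {"dx": 0.11, "dy": -0.135, "dz": 0.0, "jaw": 0}
    - {"dx": 0.14, "dy": -0.17, "dz": 0.0, "jaw": 0}

```text
validation failed for argument at $.se...
```

drive_tool:
  series:
    - {"dx": 0.03, "dy": -0.04, "dz": 0.0, "jaw": 0}
    - {"dx": 0.06, "dy": -0.08, "dz": 0.0, "jaw": 0}
    - {"dx": 0.09, "dy": -0.12, "dz": 0.0, "jaw": 0}
    - {"dx": 0.12, "dy": -0.15, "dz": 0.0, "jaw": 0}
    - {"dx": 0.14, "dy": -0.175, "dz": 0.0, "jaw": 0}

```text
validation failed for argument at $.se...
```

drive_tool:
  series:
    - {"dx": 0.02, "dy": -0.025, "dz": 0.0, "ax": 0.0, "ay": 0.0, "az": 0.0, "jaw": 0.0}
    - {"dx": 0.05, "dy": -0.06, "dz": 0.0, "ax": 0.0, "ay": 0.0, "az": 0.0, "jaw": 0.0}
    - {"dx": 0.08, "dy": -0.1, "dz": 0.0, "ax": 0.0, "ay": 0.0, "az": 0.0, "jaw": 0.0}
    - {"dx": 0.11, "dy": -0.135, "dz": 0.0, "ax": 0.0, "ay": 0.0, "az": 0.0, "jaw": 0.0}
    - {"dx": 0.14, "dy": -0.17, "dz": 0.0, "ax": 0.0, "ay": 0.0, "az": 0.0, "jaw": 0.0}

```text
t: 0.6
tool_pos: [0.3642, 0.4385, 0.2183]
tool_rot: [0.174, 0.985, -0.0, -0.0]
ft_force: [0.5, 0.4, -0.5]
opening: 0.0575
gripper_force: 0.0
```

drive_tool:
  series:
    - {"dx": 0.03, "dy": -0.035, "dz": 0.0, "ax": 0.0, "ay": 0.0, "az": 0.0, "jaw": 0.0}
    - {"dx": 0.06, "dy": -0.075, "dz": 0.0, "ax": 0.0, "ay": 0.0, "az": 0.0, "jaw": 0.0}
    - {"dx": 0.09, "dy": -0.112, "dz": 0.0, "ax": 0.0, "ay": 0.0, "az": 0.0, "jaw": 0.0}
    - {"dx": 0.12, "dy": -0.15, "dz": 0.0, "ax": 0.0, "ay": 0.0, "az": 0.0, "jaw": 0.0}
    - {"dx": 0.14, "dy": -0.175, "dz": 0.0, "ax": 0.0, "ay": 0.0, "az": 0.0, "jaw": 0.0}

```text
t: 1.1
tool_pos: [0.5055, 0.261, 0.2183]
tool_rot: [0.177, 0.984, -0.001, 0.0]
ft_force: [0.2, -0.3, -0.3]
opening: 0.0174
gripper_force: 0.0
```

drive_tool:
  series:
    - {"dx": 0.018, "dy": -0.02, "dz": 0.0, "ax": 0.0, "ay": 0.0, "az": 0.0, "jaw": 0.0}
    - {"dx": 0.018, "dy": -0.02, "dz": 0.0, "ax": 0.0, "ay": 0.0, "az": 0.0, "jaw": 0.0}
    - {"dx": 0.018, "dy": -0.02, "dz": -0.03, "ax": 0.0, "ay": 0.0, "az": 0.0, "jaw": 0.0}
    - {"dx": 0.018, "dy": -0.02, "dz": -0.065, "ax": 0.0, "ay": 0.0, "az": 0.0, "jaw": 0.0}
    - {"dx": 0.018, "dy": -0.02, "dz": -0.1, "ax": 0.0, "ay": 0.0, "az": 0.0, "jaw": 0.0}

```text
t: 1.6
tool_pos: [0.5205, 0.2469, 0.1177]
tool_rot: [0.174, 0.985, 0.001, -0.0]
ft_force: [0.5, -0.1, -0.4]
opening: 0.0006
gripper_force: 0.0
```

Run:
```python
from workcell import *
import cv2,numpy as np
i=camera_info("wrist");p,d=capture("wrist"); cv2.imwrite("pics/w.png",np.clip(p[:,:,::-1]*1.8,0,255).astype(np.uint8))
K=i["camera_matrix"];T=i["T"];print(K,T.round(3),readout.state()["tool_pos"])
c=T[:3,:3].T@(np.array([.5225,.2435,.022])-T[:3,3]);r=np.hypot(c[0],c[1]);th=np.arctan2(r,c[2])
print(K[0,0]*th*c[:2]/r+K[:2,2])
```

```text
[[325.1922621    0.         272.29691778]
 [  0.         325.1922621  205.3342558 ]
 [  0.           0.           1.        ]] [[ 0.342  0.9    0.271  0.445]
 [ 0.94  -0.327 -0.098  0.274]
 [ 0.001  0.288 -0.957  0.283]
 [ 0.     0.     0.     1.   ]] [0.51634746 0.24493293 0.1116577 ]
[269.2979381  210.52717706]
```

View pics/w.png

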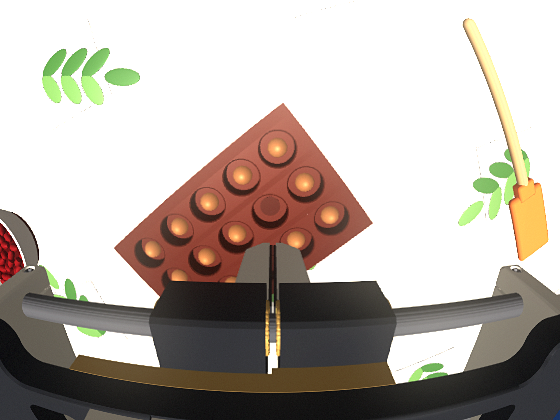

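The wrist view shows the empty cavity at about (270,209), against a predicted (269,211), so the estimate is confirmed. I'll descend part of the way and check for settling.

drive_tool:
  series:
    - {"dx": 0.0, "dy": 0.0, "dz": -0.02, "ax": 0.0, "ay": 0.0, "az": 0.0, "jaw": 0.0}
    - {"dx": 0.0, "dy": 0.0, "dz": -0.04, "ax": 0.0, "ay": 0.0, "az": 0.0, "jaw": 0.0}
    - {"dx": 0.0, "dy": 0.0, "dz": -0.05, "ax": 0.0, "ay": 0.0, "az": 0.0, "jaw": 0.0}
    - {"dx": 0.0, "dy": 0.0, "dz": -0.05, "ax": 0.0, "ay": 0.0, "az": 0.0, "jaw": 0.0}
    - {"dx": 0.0, "dy": 0.0, "dz": -0.05, "ax": 0.0, "ay": 0.0, "az": 0.0, "jaw": 0.0}

```text
t: 2.15
tool_pos: [0.5216, 0.2461, 0.0694]
tool_rot: [0.174, 0.985, 0.0, 0.0]
ft_force: [-0.0, -1.2, -0.3]
opening: 0.0005
gripper_force: 0.0
```

drive_tool:
  series:
    - {"dx": 0.0, "dy": 0.0, "dz": 0.0, "ax": 0.0, "ay": 0.0, "az": 0.0, "jaw": 0.0}
    - {"dx": 0.0, "dy": 0.0, "dz": 0.0, "ax": 0.0, "ay": 0.0, "az": 0.0, "jaw": 0.0}
    - {"dx": 0.0, "dy": 0.0, "dz": 0.0, "ax": 0.0, "ay": 0.0, "az": 0.0, "jaw": 0.0}

```text
t: 2.45
tool_pos: [0.5217, 0.2456, 0.0694]
tool_rot: [0.175, 0.985, 0.0, 0.001]
ft_force: [-0.2, -0.2, 0.2]
opening: 0.0005
gripper_force: 0.0
```

drive_tool:
  series:
    - {"dx": 0.001, "dy": -0.002, "dz": -0.012, "ax": 0.0, "ay": 0.0, "az": 0.0, "jaw": 0.0}
    - {"dx": 0.001, "dy": -0.002, "dz": -0.022, "ax": 0.0, "ay": 0.0, "az": 0.0, "jaw": 0.0}
    - {"dx": 0.001, "dy": -0.002, "dz": -0.022, "ax": 0.0, "ay": 0.0, "az": 0.0, "jaw": 0.0}
    - {"dx": 0.001, "dy": -0.002, "dz": -0.022, "ax": 0.0, "ay": 0.0, "az": 0.0, "jaw": 0.0}
    - {"dx": 0.001, "dy": -0.002, "dz": -0.022, "ax": 0.0, "ay": 0.0, "az": 0.0, "jaw": 0.0}

```text
t: 2.95
tool_pos: [0.5224, 0.2435, 0.0466]
tool_rot: [0.174, 0.985, -0.0, -0.0]
ft_force: [0.3, -0.2, 0.3]
opening: 0.0006
gripper_force: 0.0
```

Run:
```python
from workcell import *
import cv2,numpy as np
p,d=capture("wrist"); cv2.imwrite("pics/w2.png",cv2.resize(np.clip(p[100:300,140:400,::-1]*1.8,0,255).astype(np.uint8),None,fx=3,fy=3))
print(readout.state()["tool_pos"])
```

```text
[0.52253893 0.24353829 0.04676929]
```

View pics/w2.png

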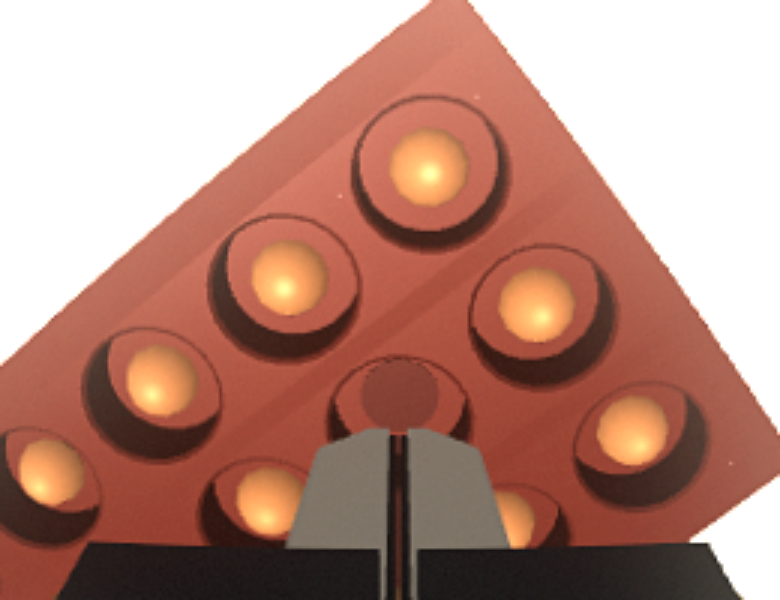

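The fingertips (398,432) are right over the empty cavity (about 400,415). I'll hold for more than 2 s, then lift.

drive_tool:
  series:
    - {"dx": 0.0, "dy": 0.0, "dz": 0.0, "ax": 0.0, "ay": 0.0, "az": 0.0, "jaw": 0.0}
    - {"dx": 0.0, "dy": 0.0, "dz": 0.0, "ax": 0.0, "ay": 0.0, "az": 0.0, "jaw": 0.0}
    - {"dx": 0.0, "dy": 0.0, "dz": 0.0, "ax": 0.0, "ay": 0.0, "az": 0.0, "jaw": 0.0}
    - {"dx": 0.0, "dy": 0.0, "dz": 0.0, "ax": 0.0, "ay": 0.0, "az": 0.0, "jaw": 0.0}
    - {"dx": 0.0, "dy": 0.0, "dz": 0.0, "ax": 0.0, "ay": 0.0, "az": 0.0, "jaw": 0.0}

```text
t: 3.5
tool_pos: [0.5224, 0.2434, 0.0467]
tool_rot: [0.174, 0.985, 0.0, 0.0]
ft_force: [-0.8, 0.8, 0.1]
opening: 0.0003
gripper_force: 0.0
```

drive_tool:
  series:
    - {"dx": 0.0, "dy": 0.0, "dz": 0.0, "ax": 0.0, "ay": 0.0, "az": 0.0, "jaw": 0.0}
    - {"dx": 0.0, "dy": 0.0, "dz": 0.0, "ax": 0.0, "ay": 0.0, "az": 0.0, "jaw": 0.0}
    - {"dx": 0.0, "dy": 0.0, "dz": 0.0, "ax": 0.0, "ay": 0.0, "az": 0.0, "jaw": 0.0}
    - {"dx": 0.0, "dy": 0.0, "dz": 0.0, "ax": 0.0, "ay": 0.0, "az": 0.0, "jaw": 0.0}
    - {"dx": 0.0, "dy": 0.0, "dz": 0.0, "ax": 0.0, "ay": 0.0, "az": 0.0, "jaw": 0.0}

```text
t: 4.0
tool_pos: [0.5223, 0.2434, 0.0466]
tool_rot: [0.174, 0.985, -0.0, -0.0]
ft_force: [-0.8, -0.3, -0.5]
opening: 0.0002
gripper_force: 0.0
```

drive_tool:
  series:
    - {"dx": 0.0, "dy": 0.0, "dz": 0.0, "ax": 0.0, "ay": 0.0, "az": 0.0, "jaw": 0.0}
    - {"dx": 0.0, "dy": 0.0, "dz": 0.0, "ax": 0.0, "ay": 0.0, "az": 0.0, "jaw": 0.0}
    - {"dx": 0.0, "dy": 0.0, "dz": 0.0, "ax": 0.0, "ay": 0.0, "az": 0.0, "jaw": 0.0}
    - {"dx": 0.0, "dy": 0.0, "dz": 0.0, "ax": 0.0, "ay": 0.0, "az": 0.0, "jaw": 0.0}
    - {"dx": 0.0, "dy": 0.0, "dz": 0.0, "ax": 0.0, "ay": 0.0, "az": 0.0, "jaw": 0.0}

```text
t: 4.5
tool_pos: [0.5223, 0.2434, 0.0466]
tool_rot: [0.174, 0.985, -0.0, -0.0]
ft_force: [-0.5, 0.5, 0.2]
opening: 0.0002
gripper_force: 0.0
```

drive_tool:
  series:
    - {"dx": 0.0, "dy": 0.0, "dz": 0.0, "ax": 0.0, "ay": 0.0, "az": 0.0, "jaw": 0.0}
    - {"dx": 0.0, "dy": 0.0, "dz": 0.0, "ax": 0.0, "ay": 0.0, "az": 0.0, "jaw": 0.0}
    - {"dx": 0.0, "dy": 0.0, "dz": 0.0, "ax": 0.0, "ay": 0.0, "az": 0.0, "jaw": 0.0}
    - {"dx": 0.0, "dy": 0.0, "dz": 0.0, "ax": 0.0, "ay": 0.0, "az": 0.0, "jaw": 0.0}
    - {"dx": 0.0, "dy": 0.0, "dz": 0.0, "ax": 0.0, "ay": 0.0, "az": 0.0, "jaw": 0.0}

```text
t: 5.0
tool_pos: [0.5223, 0.2434, 0.0466]
tool_rot: [0.174, 0.985, -0.0, -0.0]
ft_force: [-0.8, -0.5, -0.3]
opening: 0.0003
gripper_force: 0.0
```

drive_tool:
  series:
    - {"dx": 0.0, "dy": 0.0, "dz": 0.0, "ax": 0.0, "ay": 0.0, "az": 0.0, "jaw": 0.0}
    - {"dx": 0.0, "dy": 0.0, "dz": 0.0, "ax": 0.0, "ay": 0.0, "az": 0.0, "jaw": 0.0}
    - {"dx": 0.0, "dy": 0.0, "dz": 0.0, "ax": 0.0, "ay": 0.0, "az": 0.0, "jaw": 0.0}
    - {"dx": 0.0, "dy": 0.0, "dz": 0.0, "ax": 0.0, "ay": 0.0, "az": 0.0, "jaw": 0.0}
    - {"dx": 0.0, "dy": 0.0, "dz": 0.0, "ax": 0.0, "ay": 0.0, "az": 0.0, "jaw": 0.0}

```text
t: 5.5
tool_pos: [0.5223, 0.2434, 0.0466]
tool_rot: [0.174, 0.985, -0.0, -0.0]
ft_force: [0.3, 0.2, -0.4]
opening: 0.0003
gripper_force: 0.0
```

drive_tool:
  series:
    - {"dx": 0.0, "dy": 0.0, "dz": 0.02, "ax": 0.0, "ay": 0.0, "az": 0.0, "jaw": 0.0}
    - {"dx": 0.0, "dy": 0.0, "dz": 0.05, "ax": 0.0, "ay": 0.0, "az": 0.0, "jaw": 0.0}
    - {"dx": 0.0, "dy": 0.0, "dz": 0.09, "ax": 0.0, "ay": 0.0, "az": 0.0, "jaw": 0.0}
    - {"dx": 0.0, "dy": 0.0, "dz": 0.13, "ax": 0.0, "ay": 0.0, "az": 0.0, "jaw": 0.0}
    - {"dx": 0.0, "dy": 0.0, "dz": 0.16, "ax": 0.0, "ay": 0.0, "az": 0.0, "jaw": 0.0}

```text
t: 6.0
tool_pos: [0.5229, 0.2436, 0.2093]
tool_rot: [0.174, 0.985, 0.001, 0.001]
ft_force: [0.4, 0.2, -0.4]
opening: 0.0004
gripper_force: 0.0
```

drive_tool:
  series:
    - {"dx": 0.0, "dy": -0.02, "dz": 0.02, "ax": 0.0, "ay": 0.0, "az": 0.0, "jaw": 0.0}
    - {"dx": 0.0, "dy": -0.055, "dz": 0.02, "ax": 0.0, "ay": 0.0, "az": 0.0, "jaw": 0.0}
    - {"dx": 0.0, "dy": -0.095, "dz": 0.02, "ax": 0.0, "ay": 0.0, "az": 0.0, "jaw": 0.0}
    - {"dx": 0.0, "dy": -0.135, "dz": 0.02, "ax": 0.0, "ay": 0.0, "az": 0.0, "jaw": 0.0}
    - {"dx": 0.0, "dy": -0.175, "dz": 0.02, "ax": 0.0, "ay": 0.0, "az": 0.0, "jaw": 0.0}

```text
t: 6.5
tool_pos: [0.5221, 0.0669, 0.2268]
tool_rot: [0.174, 0.985, 0.0, 0.0]
ft_force: [-0.4, -0.6, 0.7]
opening: 0.0004
gripper_force: 0.0
```

drive_tool:
  series:
    - {"dx": 0.0, "dy": -0.04, "dz": 0.0, "ax": 0.0, "ay": 0.0, "az": 0.0, "jaw": 0.0}
    - {"dx": 0.0, "dy": -0.08, "dz": 0.0, "ax": 0.0, "ay": 0.0, "az": 0.0, "jaw": 0.0}
    - {"dx": 0.0, "dy": -0.12, "dz": 0.0, "ax": 0.0, "ay": 0.0, "az": 0.0, "jaw": 0.0}
    - {"dx": 0.0, "dy": -0.16, "dz": 0.0, "ax": 0.0, "ay": 0.0, "az": 0.0, "jaw": 0.0}
    - {"dx": 0.0, "dy": -0.2, "dz": 0.0, "ax": 0.0, "ay": 0.0, "az": 0.0, "jaw": 0.0}

```text
t: 7.0
tool_pos: [0.522, -0.1331, 0.2268]
tool_rot: [0.174, 0.985, 0.0, 0.0]
ft_force: [-0.4, -0.1, 0.1]
opening: 0.0005
gripper_force: 0.0
```

drive_tool:
  series:
    - {"dx": -0.003, "dy": -0.04, "dz": 0.0, "ax": 0.0, "ay": 0.0, "az": 0.0, "jaw": 0.0}
    - {"dx": -0.006, "dy": -0.08, "dz": 0.0, "ax": 0.0, "ay": 0.0, "az": 0.0, "jaw": 0.0}
    - {"dx": -0.01, "dy": -0.11, "dz": 0.0, "ax": 0.0, "ay": 0.0, "az": 0.0, "jaw": 0.0}
    - {"dx": -0.01, "dy": -0.13, "dz": 0.0, "ax": 0.0, "ay": 0.0, "az": 0.0, "jaw": 0.0}
    - {"dx": -0.01, "dy": -0.13, "dz": 0.0, "ax": 0.0, "ay": 0.0, "az": 0.0, "jaw": 0.0}

```text
t: 7.5
tool_pos: [0.5109, -0.2656, 0.2265]
tool_rot: [0.178, 0.984, -0.001, -0.0]
ft_force: [0.8, 1.1, 0.2]
opening: 0.0009
gripper_force: 0.0
```

drive_tool:
  series:
    - {"dx": 0.0, "dy": 0.002, "dz": -0.02, "ax": 0.0, "ay": 0.0, "az": 0.0, "jaw": 0.0}
    - {"dx": 0.0, "dy": 0.002, "dz": -0.05, "ax": 0.0, "ay": 0.0, "az": 0.0, "jaw": 0.0}
    - {"dx": 0.0, "dy": 0.002, "dz": -0.08, "ax": 0.0, "ay": 0.0, "az": 0.0, "jaw": 0.0}
    - {"dx": 0.0, "dy": 0.002, "dz": -0.1, "ax": 0.0, "ay": 0.0, "az": 0.0, "jaw": 0.0}
    - {"dx": 0.0, "dy": 0.002, "dz": -0.11, "ax": 0.0, "ay": 0.0, "az": 0.0, "jaw": 0.0}

```text
t: 8.0
tool_pos: [0.5117, -0.2568, 0.1147]
tool_rot: [0.173, 0.985, 0.001, -0.002]
ft_force: [0.2, -0.0, 0.1]
opening: 0.0007
gripper_force: 0.0
```

Run:
```python
from workcell import *
import cv2,numpy as np
p,d=capture("wrist"); cv2.imwrite("pics/w3.png",np.clip(p[:,:,::-1]*1.8,0,255).astype(np.uint8))
print(readout.state()["tool_pos"])
```

```text
[ 0.51137892 -0.25702101  0.11410102]
```

View pics/w3.png

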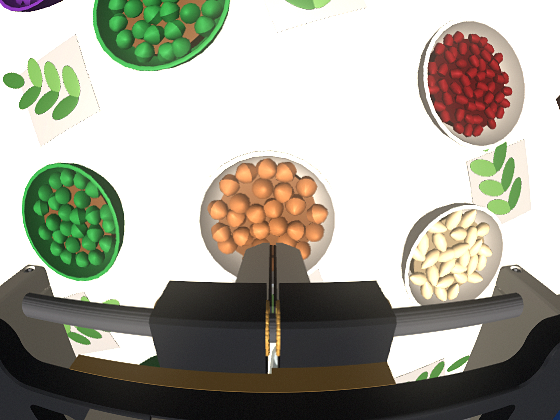

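The fingertips (272,248) line up with the brown hazelnut bowl (centre 267,216), with the offset expected at this height. I'll descend and hold.

drive_tool:
  series:
    - {"dx": 0.0, "dy": -0.003, "dz": -0.015, "ax": 0.0, "ay": 0.0, "az": 0.0, "jaw": 0.0}
    - {"dx": 0.0, "dy": -0.003, "dz": -0.03, "ax": 0.0, "ay": 0.0, "az": 0.0, "jaw": 0.0}
    - {"dx": 0.0, "dy": -0.003, "dz": -0.038, "ax": 0.0, "ay": 0.0, "az": 0.0, "jaw": 0.0}
    - {"dx": 0.0, "dy": -0.003, "dz": -0.038, "ax": 0.0, "ay": 0.0, "az": 0.0, "jaw": 0.0}
    - {"dx": 0.0, "dy": -0.003, "dz": -0.038, "ax": 0.0, "ay": 0.0, "az": 0.0, "jaw": 0.0}

```text
t: 8.55
tool_pos: [0.513, -0.2625, 0.0794]
tool_rot: [0.174, 0.985, -0.0, 0.001]
ft_force: [-1.5, -0.4, 1.3]
opening: 0.0003
gripper_force: 0.0
```

drive_tool:
  series:
    - {"dx": 0.0, "dy": 0.0, "dz": 0.0, "ax": 0.0, "ay": 0.0, "az": 0.0, "jaw": 0.0}
    - {"dx": 0.0, "dy": 0.0, "dz": 0.0, "ax": 0.0, "ay": 0.0, "az": 0.0, "jaw": 0.0}
    - {"dx": 0.0, "dy": 0.0, "dz": 0.0, "ax": 0.0, "ay": 0.0, "az": 0.0, "jaw": 0.0}
    - {"dx": 0.0, "dy": 0.0, "dz": 0.0, "ax": 0.0, "ay": 0.0, "az": 0.0, "jaw": 0.0}
    - {"dx": 0.0, "dy": 0.0, "dz": 0.0, "ax": 0.0, "ay": 0.0, "az": 0.0, "jaw": 0.0}

```text
t: 9.05
tool_pos: [0.5123, -0.2626, 0.0787]
tool_rot: [0.175, 0.985, -0.0, 0.0]
ft_force: [-0.5, -0.1, 0.7]
opening: 0.0005
gripper_force: 0.0
```

drive_tool:
  series:
    - {"dx": 0.0, "dy": 0.0, "dz": 0.0, "ax": 0.0, "ay": 0.0, "az": 0.0, "jaw": 0.0}
    - {"dx": 0.0, "dy": 0.0, "dz": 0.0, "ax": 0.0, "ay": 0.0, "az": 0.0, "jaw": 0.0}
    - {"dx": 0.0, "dy": 0.0, "dz": 0.0, "ax": 0.0, "ay": 0.0, "az": 0.0, "jaw": 0.0}
    - {"dx": 0.0, "dy": 0.0, "dz": 0.0, "ax": 0.0, "ay": 0.0, "az": 0.0, "jaw": 0.0}
    - {"dx": 0.0, "dy": 0.0, "dz": 0.0, "ax": 0.0, "ay": 0.0, "az": 0.0, "jaw": 0.0}

```text
t: 9.55
tool_pos: [0.5123, -0.2626, 0.0786]
tool_rot: [0.174, 0.985, -0.0, -0.0]
ft_force: [-0.2, -0.4, -0.4]
opening: 0.0006
gripper_force: 0.0
```

drive_tool:
  series:
    - {"dx": 0.0, "dy": 0.0, "dz": 0.0, "ax": 0.0, "ay": 0.0, "az": 0.0, "jaw": 0.0}
    - {"dx": 0.0, "dy": 0.0, "dz": 0.0, "ax": 0.0, "ay": 0.0, "az": 0.0, "jaw": 0.0}
    - {"dx": 0.0, "dy": 0.0, "dz": 0.0, "ax": 0.0, "ay": 0.0, "az": 0.0, "jaw": 0.0}
    - {"dx": 0.0, "dy": 0.0, "dz": 0.0, "ax": 0.0, "ay": 0.0, "az": 0.0, "jaw": 0.0}
    - {"dx": 0.0, "dy": 0.0, "dz": 0.0, "ax": 0.0, "ay": 0.0, "az": 0.0, "jaw": 0.0}

```text
t: 10.05
tool_pos: [0.5123, -0.2626, 0.0786]
tool_rot: [0.174, 0.985, -0.0, -0.0]
ft_force: [-0.9, 0.4, 0.8]
opening: 0.0002
gripper_force: 0.0
```

drive_tool:
  series:
    - {"dx": 0.0, "dy": 0.0, "dz": 0.0, "ax": 0.0, "ay": 0.0, "az": 0.0, "jaw": 0.0}
    - {"dx": 0.0, "dy": 0.0, "dz": 0.0, "ax": 0.0, "ay": 0.0, "az": 0.0, "jaw": 0.0}
    - {"dx": 0.0, "dy": 0.0, "dz": 0.0, "ax": 0.0, "ay": 0.0, "az": 0.0, "jaw": 0.0}
    - {"dx": 0.0, "dy": 0.0, "dz": 0.0, "ax": 0.0, "ay": 0.0, "az": 0.0, "jaw": 0.0}
    - {"dx": 0.0, "dy": 0.0, "dz": 0.0, "ax": 0.0, "ay": 0.0, "az": 0.0, "jaw": 0.0}

```text
t: 10.55
tool_pos: [0.5123, -0.2626, 0.0786]
tool_rot: [0.174, 0.985, -0.0, -0.0]
ft_force: [-0.0, 0.4, 0.5]
opening: 0.0003
gripper_force: 0.0
```

drive_tool:
  series:
    - {"dx": 0.0, "dy": 0.0, "dz": 0.0, "ax": 0.0, "ay": 0.0, "az": 0.0, "jaw": 0.0}
    - {"dx": 0.0, "dy": 0.0, "dz": 0.0, "ax": 0.0, "ay": 0.0, "az": 0.0, "jaw": 0.0}
    - {"dx": 0.0, "dy": 0.0, "dz": 0.0, "ax": 0.0, "ay": 0.0, "az": 0.0, "jaw": 0.0}
    - {"dx": 0.0, "dy": 0.0, "dz": 0.02, "ax": 0.0, "ay": 0.0, "az": 0.0, "jaw": 0.0}
    - {"dx": 0.0, "dy": 0.0, "dz": 0.05, "ax": 0.0, "ay": 0.0, "az": 0.0, "jaw": 0.0}

```text
t: 11.05
tool_pos: [0.5109, -0.2618, 0.1275]
tool_rot: [0.174, 0.985, 0.001, -0.002]
ft_force: [0.6, 0.8, 0.5]
opening: 0.0005
gripper_force: 0.0
```

drive_tool:
  series:
    - {"dx": 0.0, "dy": 0.0, "dz": 0.04, "ax": 0.0, "ay": 0.0, "az": 0.0, "jaw": 0.0}
    - {"dx": 0.0, "dy": 0.0, "dz": 0.08, "ax": 0.0, "ay": 0.0, "az": 0.0, "jaw": 0.0}
    - {"dx": 0.0, "dy": 0.0, "dz": 0.12, "ax": 0.0, "ay": 0.0, "az": 0.0, "jaw": 0.0}
    - {"dx": 0.0, "dy": 0.0, "dz": 0.15, "ax": 0.0, "ay": 0.0, "az": 0.0, "jaw": 0.0}
    - {"dx": 0.0, "dy": 0.0, "dz": 0.17, "ax": 0.0, "ay": 0.0, "az": 0.0, "jaw": 0.0}

```text
t: 11.55
tool_pos: [0.5129, -0.263, 0.3016]
tool_rot: [0.175, 0.985, -0.001, 0.002]
ft_force: [0.6, 0.6, 0.1]
opening: 0.0001
gripper_force: 0.0
```

drive_tool:
  series:
    - {"dx": 0.0, "dy": 0.0, "dz": 0.0, "ax": 0.0, "ay": 0.0, "az": 0.0, "jaw": 0.0}
    - {"dx": 0.0, "dy": 0.0, "dz": 0.0, "ax": 0.0, "ay": 0.0, "az": 0.0, "jaw": 0.0}
    - {"dx": 0.0, "dy": 0.0, "dz": 0.0, "ax": 0.0, "ay": 0.0, "az": 0.0, "jaw": 0.0}
    - {"dx": 0.0, "dy": 0.0, "dz": 0.0, "ax": 0.0, "ay": 0.0, "az": 0.0, "jaw": 0.0}
    - {"dx": 0.0, "dy": 0.0, "dz": 0.0, "ax": 0.0, "ay": 0.0, "az": 0.0, "jaw": 0.0}

```text
t: 12.05
tool_pos: [0.5119, -0.2624, 0.2974]
tool_rot: [0.174, 0.985, 0.0, -0.001]
ft_force: [0.7, 0.0, -0.8]
opening: 0.0006
gripper_force: 0.0
```

```bash
python3 -c "from workcell import hand_in; print(hand_in())"
```

```text
the job is handed in; nothing more can be done
None
```

The arm pointed at the empty cavity (about 25 mm above it, for over 2.5 s), then at the hazelnut bowl (about 29 mm above the rim, for over 2 s), and lifted to about 30 cm; the wrist force showed no sign of contact, and the job is handed in at about 12 s.

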